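# Hang the scanner cradle on the spring balancer

### The job

Pick the scanner cradle up by its orange knob and hang its wire bail in the dip of the balancer arm's hook. The arm sinks on its spring as it takes the weight: go down with it gently until it carries the whole load, without pressing it further down, and only then let go, so that the arm neither drops nor springs back. Leave the cradle hanging still and level, and do not disturb the other things on the table.

Things in the scene. Friction and masses are not known exactly. Their poses are not given: they have to be found in the camera images.
- knob_mid (a point): middle of the cradle's orange grip knob (22 x 22 mm, 40 mm tall: 20 mm above and below this point), 184 mm above the tray's underside, over its middle. A stem (12 mm thick) joins the knob to the bail below it. z is up; x is along the tray's long side, the direction in which the hook must pass through the bail (either way round).
- bail_apex (a point): underside of the peak of the cradle's wire bail, 135 mm above the tray's underside, 49 mm straight below knob_mid; same axes. The bail is 8 mm wire in the cradle's y-z plane, shaped like a house gable: two legs 112 mm apart in y, upright to 106 mm above the underside, then sloping up to the peak. The opening between scanner and peak is 79 mm high.
- balancer_stand: fixed stand of the spring balancer: dark round foot 120 mm across, aluminium column, black collar; origin at the centre of its underside. It carries a grey swing head and a sprung arm with a blue drum, whose pivot is on the column's axis 210 mm above the table.
- hook_seat (a point): the dip in the hook of the balancer arm, at the point where the underside of the bail's peak lies when seated: 200 mm out from the pivot, 41 mm above it when empty. The arm's outward direction is this frame's -x (level while empty; tilts with the arm). 23 mm further out is the hook's tip, a red ball whose top is 26 mm above this point; 28 mm inward is a crest 10 mm above it. Wire 10 mm thick.
- balancer_lift (a joint): lift hinge of the arm, rad: 0 = up against its stop (empty), growing as it sinks; end 0.75. A spring holds it: it starts to sink when about 1.5 N hangs on the hook, then 1 mm for each further 0.06 N with little damping: let go off balance, it bobs. The dip moves on an arc, a few mm in and out: a hand pushing sideways there also holds the arm off balance. The cradle brings it to rest at 0.08 to 0.5.
- balancer_swing (a joint): swing of the balancer arm about the column, rad, turning freely but for light friction; positive is anticlockwise from above, limits -0.6 to 0.6. Where it points at the end does not matter.
- tub: bystander: white tub with lid, 91 mm wide, 98 mm tall; origin at the centre of its underside, z up
- pump_bottle: bystander: upright pump bottle, 50 x 62 x 208 mm; origin at the centre of its underside, z up
- cream_pot: bystander: low round pot, 63 mm wide, 34 mm tall; origin at the centre of its underside, z up
- cream_tube: bystander: white tube lying flat, 51 x 181 x 34 mm, long side along y; origin at the centre of its underside
- lying_bottle: bystander: pump bottle lying on its side, 66 x 200 x 46 mm, long side along y; origin at the centre of its underside
- tape_gun_blue: bystander: red hand tape dispenser with a blue roll, lying on its side, 134 x 225 x 54 mm; origin at the centre of its underside
- cradle: the loose scanner cradle: a dark steel tray 180 mm (x) by 122 mm (y) with a black hand scanner strapped in it (up to 56 mm above the underside), a wire bail over it and an orange knob on top, 204 mm tall in all; weight unknown, 0.3 to 0.75 kg. Origin at the centre of the tray's underside, axes as knob_mid

How it is judged:
By the outcome, as a careful person would: the job done as asked, in the order asked, and still so for the second after the job is handed in, with the robot touching nothing.
It also fails if it takes over 67 s, if anything falls off the work surface, if the arm or the gripper's body presses on something with over 40 N, if the wrist force passes 120 N, or if a joint passes its speed limit or range.

### The arm

A 6-joint arm with a two-finger parallel gripper is mounted at the origin on a cart in front of the work surface, level with it; the furniture and walls round the work are solid. World frame = base frame: x ahead of the robot, y to its left, z up, the work surface at z = 0. Lengths are in m, angles in rad, forces in N, time in s.
With the tool pointing down it reaches from about 0.3 to 0.75 m from the base axis. Payload 8.5 kg.
Tool frame: the origin (TCP) lies on the centre line of the jaws, within the pads' length; the fingertips stand bot.finger_overhang ahead of it and the grasp point (between the pads) lies 6 mm ahead of it (bot.finger_overhang is the distance from the TCP to the fingertips, in m); z points along the fingers, y is the line along which they close (so a half turn about z gives the same grasp; the last joint's range is limited). The gripper opens to 88 mm and grips with 3 to 60 N. Pads are 18 mm wide; open, the fingers measure 123 mm over their backs; the gripper's body (75 mm by 187 mm) begins 45 mm behind the grasp point.
Start: joints at [0.91, 0.381, 1.297, -0, 1.464, -0.215], TCP at [0.237, 0.496, 0.264] pointing down, gripper open.
Joint ranges: [-3.11, 3.11], [-0.89, 2.33], [0.22, 2.48], [-1.42, 4.56], [0.17, 2.85], [-2.88, 2.88]. Speed limits (rad/s): [2.39, 2.39, 3.14, 3.14, 3.14, 3.14].

### API

Orientations are given as a unit quaternion [x, y, z, w].
In Python, from station import readout, eyes, finish_job, bot gives the robot as it stands. The module is installed in compiled form; this text tells all that it offers.
- The arm moves only by the tool arm_command, never from a script. Its argument "increments" is a list of rows, each an object of numbers: "x", "y", "z": the shift along the tool's x, y, z in cm; "wx", "wy", "wz": the turn, a rotation vector about the tool's x, y, z in degrees; "claw": the finger opening in cm, from 0 to 8.81. In form: [{"x": .., "y": .., "z": .., "wx": .., "wy": .., "wz": .., "claw": ..}, ...]. A call has 1 to 20 rows; each row is the pose to reach, as a shift and turn from the pose commanded when the call began, along the tool's axes at that moment; what a row does not reach only later rows make up. A row lasts 1/10 s, in which the tool goes at most 50 mm and 8.59 degrees, less where a joint would pass 70% of its speed; a pose out of reach is approached as far as the arm can. A call with a gripper value outside its range is refused whole. The fingers move at their own pace and stop on an object; "grip_force" is the grip in N (left out, the last holds). Time passes only in rows, so rows that repeat a pose let the fingers close. It gives the time, the measured TCP pose, the force, the opening and the grip force at its end, in the units of the state.
- readout.state(): the state, without advancing time (a new reading comes with each control period).
- eyes.read_camera(name): name is "scene" or "side" or "wrist"; returns a dict with "image" (420x560x3 uint8, red, green, blue), "range_z" (420x560 float32, m along the optical axis (not along the pixel's ray), 0 where there is no reading), "fx", "fy", "cx", "cy" (pixels), "R" (3x3) and "t" (3): a world point X has camera coordinates R X + t; the wrist camera has in their place "T_tool_cam" (4x4, takes a point from camera to tool coordinates, whose origin is the TCP and whose axes are the flange's). Camera axes: x right, y down, z forward; pixel columns grow to the right and rows downward; lengths in m; the calibration is good to about 2 mm. The wrist camera is an equidistant fisheye: a pixel r from the principal point sees the ray r / f radians off the axis. A picture is of the moment at which its call begins: read the wrist's pose just before it.
- finish_job(): hands the job in; it is judged then, once.
Trained networks look in a picture, given as the dict that the camera call returned (one of the last four; its "shot" number tells which), for a name from the list of things; names that differ only in an ending like _2 or _b are one class to them, and where a whole thing is asked for, a point or a joint stands for the part that bears it (a point fixed in the world has none). Each returns a list of dicts, best first, with "p" (0 to 1); they miss things now and then, are a little off and sometimes report something else, mostly with a low value. They report only what shows in the picture. A call takes as long as a camera call.
- eyes.trace(picture, name): "mask" (420x560 bool, what is visible of it) and "pixel" ([column, row] in pixels, amid what is visible of it).
The state is a dict: "t": time; "qpos": joint angles; "dq": joint speeds; "tau": joint torques, N m; "ee_pos": TCP position; "tcp_rot": TCP orientation; "ft_force": force on the tool from outside, world axes, zero at the start; "moment": the same for the moment, N m; "opening": opening from 0.0 (shut) to 1.0 (fully open); "grip_force": force on a finger pad.
Only numpy, scipy, OpenCV 4.12 (cv2) and the standard library are available. Lean on these libraries where they do the work, as an engineer would, in place of code of your own. Each camera call takes 0.05 s, during which the arm holds its last target. There are 200 camera calls.

## Working session

There is one attempt and no reset: what is moved stays moved. The work goes in short steps, Python scripts to look and compute and a tool call to move; the robot and the scene stay as the last step left them, time stands still between calls to the robot, and variables do not carry over. Pictures are saved under pics/ and viewed, at most 10 in all, crops included, and the job is handed in when it is done.

Besides the shell and the picture viewer there is one more tool, called after "Request:" in YAML: its name, and indented under it one key for each argument. arm_command: Moves the arm, as the interface text tells. Its arguments: {"type":"object","properties":{"increments":{"type":"array","items":{"type":"object","properties":{"x":{"type":"number"},"y":{"type":"number"},"z":{"type":"number"},"wx":{"type":"number"},"wy":{"type":"number"},"wz":{"type":"number"},"claw":{"type":"number"}}}},"grip_force":{"type":"number"}},"required":["increments"]}

```bash
mkdir -p pics; cat > h.py <<'E'
import numpy as np, cv2
from station import readout, eyes, bot
def pts(c,mask):
    v,u=np.nonzero(mask&(c["range_z"]>0)); z=c["range_z"][v,u]
    P=np.c_[(u-c["cx"])/c["fx"]*z,(v-c["cy"])/c["fy"]*z,z]
    return (P-c["t"])@c["R"]
def save(n,im): cv2.imwrite(f"pics/{n}.png",im[:,:,::-1])
E
python3 - <<'E'
from h import *
s=readout.state(); print(s); print(bot.finger_overhang)
for cam in("scene","side"):
    c=eyes.read_camera(cam); save(cam+"0",c["image"])
    for n in["knob_mid","cradle","hook_seat","balancer_stand","tub","pump_bottle","cream_pot","cream_tube","lying_bottle","tape_gun_blue"]:
        for r in eyes.trace(c,n)[:1]:
            p=pts(c,r["mask"]); 
            print(cam,n,round(r["p"],2),r["pixel"],len(p), np.percentile(p,[2,50,98],axis=0).round(3).tolist() if len(p) else "")
    np.savez(cam+"0.npz",**{k:v for k,v in c.items() if k!="shot"})
E
```

```text
{'t': 0.0, 'qpos': array([ 9.09708757e-01,  3.81175252e-01,  1.29826705e+00,  1.50548999e-06,
        1.46358409e+00, -2.15276470e-01]), 'dq': array([ 0.00086412,  0.00055329,  0.00173315, -0.00157676,  0.00013174,
       -0.00119184]), 'tau': array([ 1.15525545e-03, -4.37932456e+01, -2.24558222e+01,  7.14229862e-02,
        3.52232717e-02, -1.30840212e-04]), 'ee_pos': array([0.23698835, 0.49604761, 0.26314676]), 'tcp_rot': array([ 2.21064239e-01,  9.75258985e-01, -6.48825279e-04, -3.04841001e-04]), 'ft_force': array([-0.01183614, -0.06008086,  0.0550892 ]), 'moment': array([-0.02572375, -0.01963308, -0.04305487]), 'grip_force': 0.0, 'opening': 1.0008283607835662}
0.025
scene knob_mid 0.71 [305.7, 293.1] 2162 [[0.384, -0.347, 0.001], [0.464, -0.276, 0.025], [0.534, -0.195, 0.202]]
scene cradle 0.92 [305.0, 296.1] 2208 [[0.385, -0.347, 0.001], [0.466, -0.275, 0.026], [0.541, -0.194, 0.202]]
scene hook_seat 0.7 [273.8, 180.8] 398 [[0.489, -0.011, 0.0], [0.664, 0.003, 0.233], [0.731, 0.188, 0.273]]
scene balancer_stand 0.63 [287.0, 195.8] 1202 [[0.521, -0.042, 0.007], [0.698, 0.0, 0.102
[... 987 characters left out ...]
5, 0.012, 0.068], [0.739, 0.059, 0.257]]
side tub 0.6 [217.2, 271.0] 651 [[0.477, 0.241, 0.009], [0.504, 0.281, 0.096], [0.559, 0.319, 0.105]]
side pump_bottle 0.6 [203.8, 231.8] 574 [[0.636, 0.233, 0.002], [0.646, 0.267, 0.119], [0.702, 0.293, 0.21]]
side cream_pot 0.68 [319.6, 199.3] 223 [[0.641, -0.243, 0.002], [0.664, -0.209, 0.033], [0.7, -0.184, 0.044]]
side cream_tube 0.71 [174.3, 282.1] 337 [[0.543, 0.38, -0.001], [0.57, 0.429, 0.013], [0.606, 0.482, 0.03]]
side lying_bottle 0.56 [363.3, 198.4] 523 [[0.519, -0.443, 0.003], [0.593, -0.392, 0.043], [0.711, -0.353, 0.054]]
side tape_gun_blue 0.56 [425.4, 211.4] 943 [[0.333, -0.633, 0.004], [0.435, -0.552, 0.042], [0.491, -0.463, 0.055]]
```

```bash
python3 - <<'E'
import cv2,numpy as np
a=cv2.imread("pics/scene0.png")[120:400,150:450];b=cv2.imread("pics/side0.png")[130:330,180:460]
cv2.imwrite("pics/ab.png",np.hstack([cv2.resize(a,(400,373)),cv2.resize(b,(400,373))]))
from h import pts
for n in("scene0","side0"):
    c=dict(np.load(n+".npz"));im=c["image"];hsv=cv2.cvtColor(im,cv2.COLOR_RGB2HSV)
    P=np.zeros((420,560,3));m=c["range_z"]>0;P[m]=pts(c,m)
    sat=(hsv[...,1]>120)&(hsv[...,2]>60)
    k=m&sat&(hsv[...,0]>5)&(hsv[...,0]<25)&(P[...,2]>.14)&(P[...,1]<-.1)&(P[...,1]>-.4)
    print(n,"knob",k.sum(),np.percentile(P[k],[5,50,95],axis=0).round(4).tolist())
    top=k&(P[...,2]>.198);print(top.sum(),P[top].mean(0) if top.any() else "")
    r=m&sat&((hsv[...,0]<6)|(hsv[...,0]>172))&(P[...,2]>.15)&(P[...,1]>-.15)
    print("red",r.sum(),np.percentile(P[r],[5,50,95],axis=0).round(4).tolist() if r.any() else "")
    a=m&(P[...,2]>.19)&(P[...,2]<.3)&(abs(P[...,1])<.12)&(P[...,0]<.9)&(P[...,0]>.35)
    x=P[a]
    for lo in np.arange(.4,.8,.025):
        q=x[(x[:,0]>=lo)&(x[:,0]<lo+.025)]
        if len(q): print(round(lo,3),len(q),np.percentile(q[:,1],[5,50,95]).round(3),np.percentile(q[:,2],[5,50,95]).round(3))
    t=m&(P[...,2]>.004)&(P[...,2]<.05)&(P[...,0]>.35)&(P[...,0]<.58)&(P[...,1]>-.37)&(P[...,1]<-.17)
    print("tray",cv2.minAreaRect(P[t][:,:2].astype(np.float32)))
    f=m&(P[...,2]>.003)&(P[...,2]<.03)&(np.hypot(P[...,0]-.7,P[...,1])<.09)
    print("foot",cv2.minEnclosingCircle(P[f][:,:2].astype(np.float32)))
E
```

```text
scene0 knob 102 [[0.4624, -0.2786, 0.1696], [0.4693, -0.27, 0.1998], [0.4836, -0.2603, 0.2066]]
56 [ 0.47329055 -0.26817529  0.2039768 ]
red 12 [[0.4836, -0.0045, 0.2695], [0.4862, -0.001, 0.2735], [0.491, 0.0025, 0.2785]]
0.475 22 [-0.005 -0.001  0.002] [0.259 0.272 0.277]
0.5 22 [-0.003 -0.001  0.003] [0.244 0.253 0.259]
0.525 26 [-0.002  0.001  0.004] [0.252 0.258 0.261]
0.55 29 [-0.006  0.001  0.008] [0.234 0.247 0.254]
0.575 31 [-0.006 -0.001  0.008] [0.236 0.244 0.249]
0.6 26 [-0.003  0.001  0.008] [0.23  0.238 0.243]
0.625 28 [-0.002  0.002  0.009] [0.224 0.233 0.236]
0.65 28 [-0.002  0.004  0.011] [0.22  0.227 0.233]
0.675 137 [-0.017  0.003  0.037] [0.197 0.222 0.236]
0.7 136 [-0.023 -0.003  0.034] [0.199 0.233 0.24 ]
0.725 9 [-0.018 -0.015  0.034] [0.202 0.23  0.236]
tray ((0.46546781063079834, -0.2708878815174103), (0.22789093852043152, 0.19947385787963867), 0.7606974244117737)
foot ((0.699392557144165, -0.00011215866834390908), 0.08982823044061661)
side0 knob 65 [[0.4618, -0.2741, 0.1718], [0.4683, -0.2604, 0.197], [0.4793, -0.2524, 0.2101]]
32 [ 0.4709961  -0.2630721   0.20555258]
red 10 [[0.4818, -0.0019, 0.27], [0.4853, 0.0039, 0.2754], [0.488, 0.0076, 0.2796]]
0.475 13 [-0.003  0.004  0.007] [0.267 0.274 0.279]
0.5 17 [-0.002  0.004  0.008] [0.246 0.255 0.258]
0.525 23 [-0.002  0.005  0.009] [0.253 0.258 0.263]
0.55 23 [-0.003  0.008  0.013] [0.239 0.246 0.256]
0.575 25 [-0.     0.008  0.015] [0.237 0.245 0.251]
0.6 25 [0.001 0.009 0.014] [0.23  0.238 0.243]
0.625 23 [0.003 0.011 0.015] [0.228 0.233 0.24 ]
0.65 22 [0.003 0.011 0.016] [0.221 0.227 0.235]
0.675 117 [-0.015  0.015  0.038] [0.198 0.222 0.238]
0.7 108 [-0.014  0.017  0.043] [0.209 0.234 0.243]
0.725 5 [-0.006  0.007  0.024] [0.224 0.225 0.229]
tray ((0.46489888429641724, -0.27005735039711), (0.19875168800354004, 0.22919750213623047), 89.5685806274414)
foot ((0.6987336277961731, -9.358848183183e-05), 0.08870397508144379)
```

View pics/ab.png

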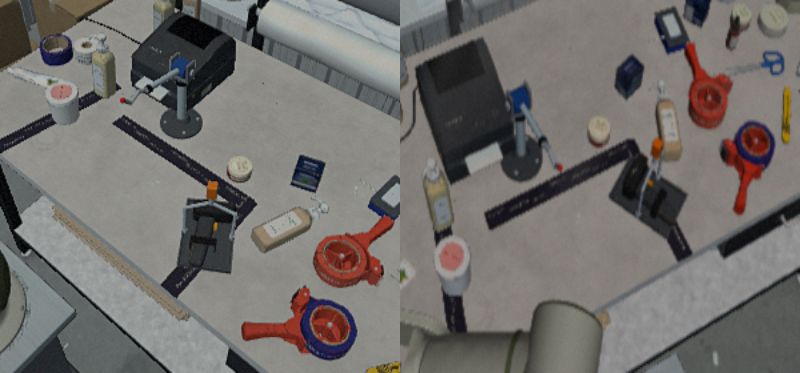

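```bash
python3 - <<'E'
from h import *
for cam in("scene","side"):
    c=eyes.read_camera(cam); r=eyes.trace(c,"cradle")[0]
    p=pts(c,r["mask"]); q=p[(p[:,2]<.02)&(p[:,2]>-.01)]
    # trim outliers
    h=cv2.convexHull(q[:,:2].astype(np.float32)); print(cam,cv2.minAreaRect(q[:,:2].astype(np.float32)))
    best=min(((np.ptp(np.percentile(q[:,:2]@np.array([np.cos(a),np.sin(a)]),[1,99])),np.degrees(a)) for a in np.linspace(0,np.pi,181)))
    print("narrow dir",best)
    b=p[(p[:,2]>.075)&(p[:,2]<.155)]
    m=b[:,:2].mean(0); u,s,vt=np.linalg.svd(b[:,:2]-m); print("bail",len(b),m,s,np.degrees(np.arctan2(vt[0,1],vt[0,0])))
E
```

```text
scene ((0.5056675672531128, -0.24886567890644073), (0.2556866407394409, 0.12883950769901276), 31.18861961364746)
narrow dir (np.float64(0.12420353734681111), np.float64(121.0))
bail 149 [ 0.47520861 -0.26951856] [0.47263099 0.02937987] -58.43151743312726
side ((0.4846826195716858, -0.2832678258419037), (0.1793215572834015, 0.17570573091506958), 32.17045974731445)
narrow dir (np.float64(0.14695016342526906), np.float64(121.0))
bail 67 [ 0.46491748 -0.25122563] [0.30254094 0.02104762] 120.59773272313602
```

```bash
cat >> h.py <<'E'
from scipy.spatial.transform import Rotation as Ro
def inc(*targets):
    """targets: (x,y,z,tool-y angle deg), tool down; prints increments (cm, deg)"""
    s=readout.state(); R=Ro.from_quat(s["tcp_rot"])
    for x,y,z,a in targets:
        d=R.inv().apply(np.array([x,y,z])-s["ee_pos"])*100
        a=np.radians(a); Y=np.array([np.cos(a),np.sin(a),0]);Z=np.array([0,0,-1.]);X=np.cross(Y,Z)
        w=np.degrees((R.inv()*Ro.from_matrix(np.c_[X,Y,Z])).as_rotvec())
        print(d.round(2),w.round(2))
E
python3 -c "
from h import *
inc((.26,.42,.38,64.4),(.36,.1,.38,10),(.4715,-.2675,.30,-58.5))"
```

```text
[ -5.35  -5.89 -11.62] [0.   0.   0.06]
[-28.17 -30.45 -11.62] [ 0.    0.   54.46]
[-54.08 -58.8   -3.62] [  0.    -0.   122.96]
```

Request:
arm_command:
  increments:
    - {"x": -2,"y": -2,"z": -5}
    - {"x": -5.3,"y": -5.9,"z": -9}
    - {"x": -8,"y": -8.8,"z": -11.6,"wz": 6}
    - {"x": -11,"y": -12,"z": -11.6,"wz": 14}
    - {"x": -14,"y": -15.2,"z": -11.6,"wz": 22}
    - {"x": -17,"y": -18.4,"z": -11.6,"wz": 30}
    - {"x": -20,"y": -21.6,"z": -11.6,"wz": 38}
    - {"x": -23,"y": -25,"z": -11.6,"wz": 46}
    - {"x": -26,"y": -28.2,"z": -11.6,"wz": 54}
    - {"x": -29,"y": -31.4,"z": -11.6,"wz": 62}
    - {"x": -32,"y": -34.7,"z": -11.6,"wz": 70}
    - {"x": -35,"y": -38,"z": -11.6,"wz": 78}
    - {"x": -38,"y": -41.2,"z": -11.6,"wz": 86}
    - {"x": -41,"y": -44.5,"z": -11,"wz": 94}
    - {"x": -44,"y": -47.8,"z": -9,"wz": 102}
    - {"x": -47,"y": -51,"z": -7,"wz": 110}
    - {"x": -50,"y": -54.3,"z": -5,"wz": 118}
    - {"x": -53,"y": -57.6,"z": -3.6,"wz": 123}
    - {"x": -54.1,"y": -58.8,"z": -3.6,"wz": 123}
    - {"x": -54.1,"y": -58.8,"z": -3.6,"wz": 123}

```text
invalid input at $.increments[0]: expected keys x, y, z, wx, wy, wz, claw
```

```bash
cat >> h.py <<'E'
def wrist():
    s=readout.state(); c=eyes.read_camera("wrist")
    R=Ro.from_quat(s["tcp_rot"]).as_matrix(); T=np.array(c["T_tool_cam"])
    u,v=np.meshgrid(np.arange(560),np.arange(420)); dx=u-c["cx"];dy=v-c["cy"]; r=np.hypot(dx,dy)+1e-9
    th=r/c["fx"]; z=c["range_z"]; k=np.tan(th)*z/r
    P=np.stack([dx*k,dy*k,z],-1); P=(P@T[:3,:3].T+T[:3,3])@R.T+s["ee_pos"]
    return c,P,z>0
E
python3 - <<'E'
from h import *
c,P,m=wrist(); save("w1",c["image"]); print(readout.state()["ee_pos"],readout.state()["ft_force"])
hsv=cv2.cvtColor(c["image"],cv2.COLOR_RGB2HSV)
k=m&(hsv[...,1]>120)&(hsv[...,2]>60)&(hsv[...,0]>5)&(hsv[...,0]<25)&(np.hypot(P[...,0]-.47,P[...,1]+.27)<.05)
print("knob",k.sum(),np.percentile(P[k],[2,50,98],axis=0).round(4).tolist())
t=k&(P[...,2]>.197); 
if t.any(): print(P[t].mean(0),cv2.minAreaRect(P[t][:,:2].astype(np.float32)))
for r in eyes.trace(c,"cradle")[:1]:
    q=P[r["mask"]&m]; q=q[q[:,2]<.02]; print(r["p"],cv2.minAreaRect(q[:,:2].astype(np.float32)))
E
```

```text
[0.23714467 0.49621815 0.26372742] [0.41303234 0.00779559 0.11917044]Traceback (most recent call last):
  File "<stdin>", line 5, in <module>
    return _quantile_unchecked(
        a, q, axis, out, overwrite_input, method, keepdims, weights)
    return _ureduce(a,
                    func=_quantile_ureduce_func,
    ...<5 lines>...
                    overwrite_input=overwrite_input,
                    method=method)
    r = func(a, **kwargs)
    result = _quantile(arr,
                       quantiles=q,
    ...<2 lines>...
                       out=out,
                       weights=wgt)
    slices_having_nans = np.isnan(arr[-1, ...])
                                  ~~~^^^^^^^^^
IndexError: index -1 is out of bounds for axis 0 with size 0
```

View pics/w1.png

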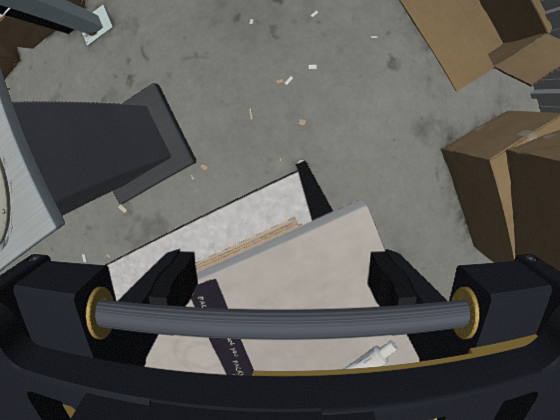

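The picture shows only the start view (fingers near columns 170 and 395, table edge and floor). The move was refused because every row needs all keys, so I'm resending it in full.

Request:
arm_command:
  increments:
    - {"x": -2,"y": -2,"z": -5,"wx": 0,"wy": 0,"wz": 0,"claw": 8.8}
    - {"x": -5.3,"y": -5.9,"z": -9,"wx": 0,"wy": 0,"wz": 0,"claw": 8.8}
    - {"x": -8,"y": -8.8,"z": -11.6,"wx": 0,"wy": 0,"wz": 6,"claw": 8.8}
    - {"x": -11,"y": -12,"z": -11.6,"wx": 0,"wy": 0,"wz": 14,"claw": 8.8}
    - {"x": -14,"y": -15.2,"z": -11.6,"wx": 0,"wy": 0,"wz": 22,"claw": 8.8}
    - {"x": -17,"y": -18.4,"z": -11.6,"wx": 0,"wy": 0,"wz": 30,"claw": 8.8}
    - {"x": -20,"y": -21.6,"z": -11.6,"wx": 0,"wy": 0,"wz": 38,"claw": 8.8}
    - {"x": -23,"y": -25,"z": -11.6,"wx": 0,"wy": 0,"wz": 46,"claw": 8.8}
    - {"x": -26,"y": -28.2,"z": -11.6,"wx": 0,"wy": 0,"wz": 54,"claw": 8.8}
    - {"x": -29,"y": -31.4,"z": -11.6,"wx": 0,"wy": 0,"wz": 62,"claw": 8.8}
    - {"x": -32,"y": -34.7,"z": -11.6,"wx": 0,"wy": 0,"wz": 70,"claw": 8.8}
    - {"x": -35,"y": -38,"z": -11.6,"wx": 0,"wy": 0,"wz": 78,"claw": 8.8}
    - {"x": -38,"y": -41.2,"z": -11.6,"wx": 0,"wy": 0,"wz": 86,"claw": 8.8}
    - {"x": -41,"y": -44.5,"z": -11,"wx": 0,"wy": 0,"wz": 94,"claw": 8.8}
    - {"x": -44,"y": -47.8,"z": -9,"wx": 0,"wy": 0,"wz": 102,"claw": 8.8}
    - {"x": -47,"y": -51,"z": -7,"wx": 0,"wy": 0,"wz": 110,"claw": 8.8}
    - {"x": -50,"y": -54.3,"z": -5,"wx": 0,"wy": 0,"wz": 118,"claw": 8.8}
    - {"x": -53,"y": -57.6,"z": -3.6,"wx": 0,"wy": 0,"wz": 123,"claw": 8.8}
    - {"x": -54.1,"y": -58.8,"z": -3.6,"wx": 0,"wy": 0,"wz": 123,"claw": 8.8}
    - {"x": -54.1,"y": -58.8,"z": -3.6,"wx": 0,"wy": 0,"wz": 123,"claw": 8.8}

```text
t: 3.35
ee_pos: [0.4719, -0.2695, 0.2986]
tcp_rot: [0.963, 0.27, -0.001, -0.001]
ft_force: [-0.4, 0.0, -0.4]
opening: 1.0
grip_force: 0.0
```

```bash
python3 - <<'E'
from h import *
c,P,m=wrist(); save("w2",c["image"]); s=readout.state();print(s["ee_pos"],s["tcp_rot"],s["ft_force"])
hsv=cv2.cvtColor(c["image"],cv2.COLOR_RGB2HSV)
k=m&(hsv[...,1]>120)&(hsv[...,2]>60)&(hsv[...,0]>5)&(hsv[...,0]<25)&(np.hypot(P[...,0]-.47,P[...,1]+.27)<.05)
print("knob",k.sum(), k.any() and np.percentile(P[k],[2,50,98],axis=0).round(4).tolist())
t=k&(P[...,2]>.197); 
if t.any(): print(P[t].mean(0),cv2.minAreaRect(P[t][:,:2].astype(np.float32)))
for r in eyes.trace(c,"cradle")[:1]:
    q=P[r["mask"]&m]; q=q[q[:,2]<.02]; print(r["p"],len(q)and cv2.minAreaRect(q[:,:2].astype(np.float32)))
E
```

```text
[ 0.47166928 -0.26804008  0.29929904] [ 9.62682943e-01  2.70631361e-01 -1.95201275e-04 -4.24814166e-04] [-0.27853212 -0.84181595  0.46781892]
knob 1932 [[0.4653, -0.296, 0.0346], [0.4843, -0.2671, 0.2037], [0.5092, -0.2532, 0.3652]]
[ 0.4848809  -0.26977663  0.26693353] ((0.4869003891944885, -0.27968519926071167), (0.025019442662596703, 0.05793357640504837), 33.78797149658203)
0.8 ((0.47212857007980347, -0.27030035853385925), (0.19039243459701538, 0.14027729630470276), 30.91756248474121)
```

View pics/w2.png

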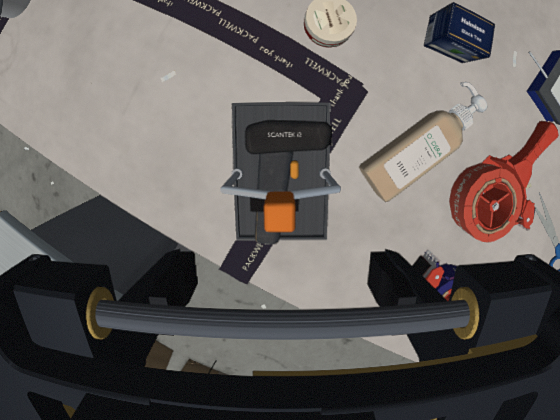

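The knob is at about (279, 213), square to the image and centred between the fingers (170 and 395). The tray edges are upright in the picture, so yaw is right to about 1°. I'll measure the knob top once more, then descend.

```bash
python3 - <<'E'
from h import *
c,P,m=wrist(); hsv=cv2.cvtColor(c["image"],cv2.COLOR_RGB2HSV)
k=m&(hsv[...,1]>120)&(hsv[...,2]>60)&(hsv[...,0]>5)&(hsv[...,0]<25)&(P[...,2]>.198)&(P[...,2]<.211)
k=cv2.morphologyEx(k.astype(np.uint8),cv2.MORPH_OPEN,np.ones((5,5)))>0
v,u=np.nonzero(k);print(u.min(),u.max(),v.min(),v.max(),P[k].mean(0),cv2.minAreaRect(P[k][:,:2].astype(np.float32)))
x,y=cv2.minAreaRect(P[k][:,:2].astype(np.float32))[0]
inc((x,y,.196,-59.1))
E
```

```text
267 297 203 232 [ 0.47623575 -0.26506999  0.20328873] ((0.4756225347518921, -0.26525646448135376), (0.021256640553474426, 0.02137569524347782), 31.650287628173828)
[ 0.41  0.09 10.42] [ 0.02 -0.02  0.6 ]
```

Request:
arm_command:
  increments:
    - {"x": 0.4,"y": 0.1,"z": 2.5,"wx": 0,"wy": 0,"wz": 0.3,"claw": 8.8}
    - {"x": 0.4,"y": 0.1,"z": 5,"wx": 0,"wy": 0,"wz": 0.3,"claw": 8.8}
    - {"x": 0.4,"y": 0.1,"z": 7,"wx": 0,"wy": 0,"wz": 0.3,"claw": 7}
    - {"x": 0.4,"y": 0.1,"z": 9,"wx": 0,"wy": 0,"wz": 0.3,"claw": 5}
    - {"x": 0.4,"y": 0.1,"z": 10.4,"wx": 0,"wy": 0,"wz": 0.3,"claw": 5}
    - {"x": 0.4,"y": 0.1,"z": 10.4,"wx": 0,"wy": 0,"wz": 0.3,"claw": 3.5}
    - {"x": 0.4,"y": 0.1,"z": 10.4,"wx": 0,"wy": 0,"wz": 0.3,"claw": 2.8}
    - {"x": 0.4,"y": 0.1,"z": 10.4,"wx": 0,"wy": 0,"wz": 0.3,"claw": 2.4}
    - {"x": 0.4,"y": 0.1,"z": 10.4,"wx": 0,"wy": 0,"wz": 0.3,"claw": 1.5}
    - {"x": 0.4,"y": 0.1,"z": 10.4,"wx": 0,"wy": 0,"wz": 0.3,"claw": 1.5}
    - {"x": 0.4,"y": 0.1,"z": 10.4,"wx": 0,"wy": 0,"wz": 0.3,"claw": 1.5}
    - {"x": 0.4,"y": 0.1,"z": 10.4,"wx": 0,"wy": 0,"wz": 0.3,"claw": 1.5}
  grip_force: 30

```text
t: 4.7
ee_pos: [0.4757, -0.2663, 0.196]
tcp_rot: [0.963, 0.269, 0.0, 0.0]
ft_force: [-0.3, 1.3, 2.5]
opening: 0.247
grip_force: 30.0
```

```bash
python3 - <<'E'
from h import *
print(readout.state())
for z in (.345,): inc((.474,-.265,.22,-59.1),(.474,-.265,.355,-59.1),(.38,-.10,.355,-90),(.39,0.001,.355,-90))
E
```

```text
{'t': 4.7, 'qpos': array([-7.27676397e-01,  4.30853267e-01,  1.42355851e+00, -5.95016848e-06,
        1.28695110e+00,  2.99345611e-01]), 'dq': array([ 6.03360401e-05,  1.28824640e-03, -4.11218124e-04,  2.50348056e-04,
        3.64463853e-05,  5.43046744e-04]), 'tau': array([-2.35694954e-01, -4.32614887e+01, -2.03750628e+01,  5.40571881e-02,
       -2.58101318e-01,  1.15373588e-02]), 'ee_pos': array([ 0.47565718, -0.26633497,  0.1959913 ]), 'tcp_rot': array([9.63265586e-01, 2.68550551e-01, 5.97130461e-05, 9.81909337e-05]), 'ft_force': array([-0.26639713,  1.29638789,  2.51722579]), 'moment': array([0.08809109, 0.29374138, 0.02436254]), 'grip_force': 29.95008731028065, 'opening': 0.24747969791783378}
[-0.07 -0.2  -2.4 ] [ 0.01 -0.    0.26]
[ -0.07  -0.2  -15.9 ] [ 0.01 -0.    0.26]
[  0.42 -19.18 -15.91] [ 1.000e-02 -1.000e-02  3.116e+01]
[  6.5  -27.31 -15.91] [ 1.000e-02 -1.000e-02  3.116e+01]
```

Request:
arm_command:
  increments:
    - {"x": 0,"y": 0,"z": -0.5,"wx": 0,"wy": 0,"wz": 0,"claw": 1.5}
    - {"x": 0,"y": 0,"z": -1.5,"wx": 0,"wy": 0,"wz": 0,"claw": 1.5}
    - {"x": 0,"y": 0,"z": -3,"wx": 0,"wy": 0,"wz": 0,"claw": 1.5}
    - {"x": 0,"y": 0,"z": -5,"wx": 0,"wy": 0,"wz": 0,"claw": 1.5}
    - {"x": 0,"y": 0,"z": -7.5,"wx": 0,"wy": 0,"wz": 0,"claw": 1.5}
    - {"x": 0,"y": 0,"z": -10,"wx": 0,"wy": 0,"wz": 0,"claw": 1.5}
    - {"x": 0,"y": 0,"z": -12.5,"wx": 0,"wy": 0,"wz": 0,"claw": 1.5}
    - {"x": 0,"y": -1,"z": -14.5,"wx": 0,"wy": 0,"wz": 2,"claw": 1.5}
    - {"x": 0,"y": -3,"z": -15.5,"wx": 0,"wy": 0,"wz": 5,"claw": 1.5}
    - {"x": 0,"y": -5.5,"z": -15.9,"wx": 0,"wy": 0,"wz": 9,"claw": 1.5}
    - {"x": 0,"y": -8,"z": -15.9,"wx": 0,"wy": 0,"wz": 13,"claw": 1.5}
    - {"x": 0,"y": -10.5,"z": -15.9,"wx": 0,"wy": 0,"wz": 17,"claw": 1.5}
    - {"x": 0,"y": -13,"z": -15.9,"wx": 0,"wy": 0,"wz": 21,"claw": 1.5}
    - {"x": 0.2,"y": -15.5,"z": -15.9,"wx": 0,"wy": 0,"wz": 25,"claw": 1.5}
    - {"x": 0.3,"y": -17.5,"z": -15.9,"wx": 0,"wy": 0,"wz": 28,"claw": 1.5}
    - {"x": 0.4,"y": -18.7,"z": -15.9,"wx": 0,"wy": 0,"wz": 30.3,"claw": 1.5}
    - {"x": 0.4,"y": -19.2,"z": -15.9,"wx": 0,"wy": 0,"wz": 31.2,"claw": 1.5}
    - {"x": 0.4,"y": -19.2,"z": -15.9,"wx": 0,"wy": 0,"wz": 31.2,"claw": 1.5}
    - {"x": 0.4,"y": -19.2,"z": -15.9,"wx": 0,"wy": 0,"wz": 31.2,"claw": 1.5}

```text
t: 6.6
ee_pos: [0.38, -0.1004, 0.3549]
tcp_rot: [1.0, -0.0, 0.0, 0.0]
ft_force: [0.6, 0.1, -3.0]
opening: 0.245
grip_force: 30.0
```

```bash
python3 - <<'E'
from h import *
s=readout.state(); print(s["ee_pos"],s["tcp_rot"],s["ft_force"],s["moment"],s["opening"])
for cam in ("scene","side"):
    c=eyes.read_camera(cam); save(cam+"1",c["image"])
    for n in ("cradle","hook_seat"):
        r=eyes.trace(c,n)
        if r:
            p=pts(c,r[0]["mask"]);print(cam,n,r[0]["p"],np.percentile(p,[2,50,98],axis=0).round(3).tolist())
            if n=="cradle":
                b=p[(p[:,2]>.2)&(p[:,2]<.31)];b=b[np.abs(b[:,0]-s["ee_pos"][0])<.06];mm=b.mean(0);u,sv,vt=np.linalg.svd(b[:,:2]-mm[:2]);print("bail",mm,sv,np.degrees(np.arctan2(vt[0,1],vt[0,0])))
    hsv=cv2.cvtColor(c["image"],cv2.COLOR_RGB2HSV);m=c["range_z"]>0;P=np.zeros((420,560,3));P[m]=pts(c,m)
    r=m&(hsv[...,1]>120)&(hsv[...,2]>60)&((hsv[...,0]<6)|(hsv[...,0]>172))&(P[...,2]>.15)&(abs(P[...,1])<.15)&(P[...,0]>.4)
    print("red",r.sum(),P[r].mean(0) if r.any() else "")
a=cv2.imread("pics/scene1.png")[120:320,200:400];b=cv2.imread("pics/side1.png")[130:330,200:400]
cv2.imwrite("pics/cd.png",np.hstack([cv2.resize(a,(400,400)),cv2.resize(b,(400,400))]))
E
```

```text
[ 0.37995502 -0.10038236  0.3549308 ] [ 9.99999972e-01 -1.37277209e-04  1.12603028e-04  1.54685670e-04] [ 0.59840534  0.07673871 -2.99903491] [-0.07587654  0.13688508 -0.011658  ] 0.2449508705471245
scene cradle 0.66 [[0.292, -0.162, 0.161], [0.376, -0.111, 0.183], [0.464, -0.043, 0.304]]
bail [ 0.40683789 -0.11471397  0.23152147] [0.761959   0.50747165] -84.14943993430151
scene hook_seat 0.66 [[0.54, -0.011, 0.062], [0.683, 0.002, 0.232], [0.727, 0.149, 0.26]]
red 0 
side cradle 0.54 [[0.376, -0.083, 0.158], [0.433, -0.058, 0.172], [0.468, -0.038, 0.262]]
bail [ 0.4133196  -0.05932183  0.22196472] [0.19901251 0.03464908] 154.3769365591726
side hook_seat 0.77 [[0.487, -0.079, -0.002], [0.666, 0.007, 0.233], [0.777, 0.029, 0.273]]
red 10 [0.48596836 0.00275724 0.2736189 ]
```

View pics/cd.png

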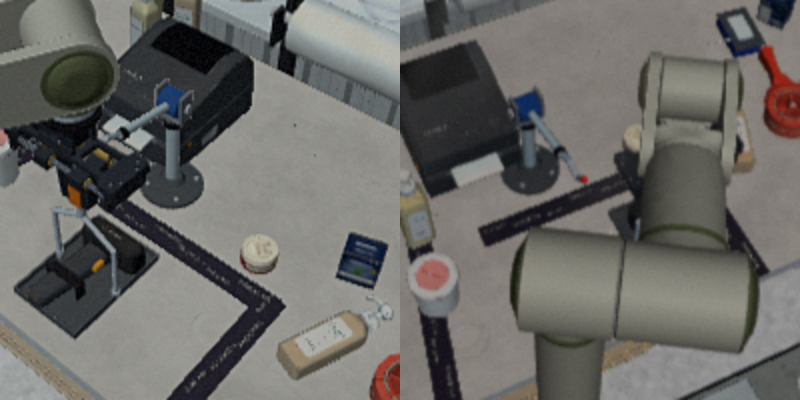

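Cradle held and level at scene crop (90, 280). The hook tip is visible in the side crop at (583, 178), with the arm pointing toward the robot. Next is the fine hook profile from the saved pictures.

```bash
python3 - <<'E'
from h import *
for n in("scene0","side0"):
    c=dict(np.load(n+".npz"));m=c["range_z"]>0;P=pts(c,m)
    print(n,"cam",(-c["R"].T@c["t"]).round(2))
    a=P[(P[:,2]>.19)&(P[:,2]<.3)&(abs(P[:,1])<.03)&(P[:,0]<.58)&(P[:,0]>.45)]
    for lo in np.arange(.474,.57,.006):
        q=a[(a[:,0]>=lo)&(a[:,0]<lo+.006)]
        if len(q): print(round(lo+.003,3),len(q),q[:,1].mean().round(4),q[:,2].min().round(4),q[:,2].max().round(4))
inc((.38,.0015,.355,-90),(.505,.0015,.355,-90))
E
```

```text
scene0 cam [-0.09 -0.63  1.12]
0.483 6 -0.0004 0.2677 0.2768
0.489 7 -0.0021 0.2698 0.2805
0.495 6 -0.0022 0.2571 0.2754
0.501 5 -0.0028 0.2569 0.2679
0.507 6 -0.0016 0.2416 0.2593
0.513 4 -0.0005 0.244 0.2554
0.519 7 -0.0002 0.2452 0.254
0.525 7 0.0004 0.2484 0.2579
0.531 7 0.0009 0.2514 0.2607
0.537 5 0.0012 0.2549 0.2615
0.543 6 0.0003 0.2544 0.2609
0.549 4 0.0001 0.2519 0.2605
0.555 4 0.0014 0.2523 0.2552
0.561 5 -0.0 0.2465 0.2539
0.567 7 -0.0014 0.2341 0.251
side0 cam [-0.27  0.39  1.58]
0.483 6 0.002 0.2687 0.2775
0.489 6 0.0037 0.2715 0.2798
0.495 1 0.007 0.2635 0.2635
0.501 1 0.0044 0.2606 0.2606
0.507 4 0.0028 0.2449 0.2571
0.513 4 0.0056 0.2465 0.2559
0.519 6 0.0032 0.249 0.2564
0.525 5 0.0035 0.2527 0.2551
0.531 4 0.0034 0.253 0.2624
0.537 7 0.0033 0.2528 0.2589
0.543 6 0.0047 0.2573 0.2633
0.549 3 0.0077 0.2562 0.2642
0.555 2 0.0072 0.2488 0.258
0.561 4 0.0068 0.25 0.2568
0.567 8 0.008 0.2369 0.252
[  0.   -10.17  -0.03] [-0.01  0.02 -0.05]
[ 12.5  -10.19  -0.04] [-0.01  0.02 -0.05]
```

Request:
arm_command:
  increments:
    - {"x": 0,"y": -1,"z": 0,"wx": 0,"wy": 0,"wz": 0,"claw": 1.5}
    - {"x": 0,"y": -3,"z": 0,"wx": 0,"wy": 0,"wz": 0,"claw": 1.5}
    - {"x": 0,"y": -5.5,"z": 0,"wx": 0,"wy": 0,"wz": 0,"claw": 1.5}
    - {"x": 0,"y": -8,"z": 0,"wx": 0,"wy": 0,"wz": 0,"claw": 1.5}
    - {"x": 0,"y": -9.5,"z": 0,"wx": 0,"wy": 0,"wz": 0,"claw": 1.5}
    - {"x": 0,"y": -10.2,"z": 0,"wx": 0,"wy": 0,"wz": 0,"claw": 1.5}
    - {"x": 1,"y": -10.2,"z": 0,"wx": 0,"wy": 0,"wz": 0,"claw": 1.5}
    - {"x": 2.5,"y": -10.2,"z": 0,"wx": 0,"wy": 0,"wz": 0,"claw": 1.5}
    - {"x": 4,"y": -10.2,"z": 0,"wx": 0,"wy": 0,"wz": 0,"claw": 1.5}
    - {"x": 5.5,"y": -10.2,"z": 0,"wx": 0,"wy": 0,"wz": 0,"claw": 1.5}
    - {"x": 6.5,"y": -10.2,"z": 0,"wx": 0,"wy": 0,"wz": 0,"claw": 1.5}
    - {"x": 7,"y": -10.2,"z": 0,"wx": 0,"wy": 0,"wz": 0,"claw": 1.5}
    - {"x": 7,"y": -10.2,"z": 0,"wx": 0,"wy": 0,"wz": 0,"claw": 1.5}
    - {"x": 7,"y": -10.2,"z": 0,"wx": 0,"wy": 0,"wz": 0,"claw": 1.5}

```text
t: 8.3
ee_pos: [0.4496, 0.0019, 0.3547]
tcp_rot: [1.0, -0.0, -0.0, -0.0]
ft_force: [-0.1, -0.2, -2.1]
opening: 0.246
grip_force: 30.0
```

```bash
cat >> h.py <<'E'
def look(tag,c0=(200,130,160,160)):
    s=readout.state(); print(s["t"],s["ee_pos"].round(4),s["ft_force"].round(2),s["moment"].round(3))
    out=[]
    for cam in("scene","side"):
        c=eyes.read_camera(cam);hsv=cv2.cvtColor(c["image"],cv2.COLOR_RGB2HSV);m=c["range_z"]>0;P=np.zeros((420,560,3));P[m]=pts(c,m)
        def at(h,x0,x1,z0,z1):
            r=m&(hsv[...,1]>110)&(hsv[...,2]>60)&h&(P[...,2]>z0)&(P[...,2]<z1)&(P[...,0]>x0)&(P[...,0]<x1)&(abs(P[...,1])<.15)
            return r.sum(),P[r].mean(0).round(4) if r.any() else ""
        H=hsv[...,0]
        print(cam,"red",at((H<6)|(H>172),.42,.6,.15,.32),"orange",at((H>6)&(H<25),.3,.6,.25,.40))
        q=np.array([.5,0,.27])@c["R"].T+c["t"];u,v=int(q[0]/q[2]*c["fx"]+c["cx"]),int(q[1]/q[2]*c["fy"]+c["cy"])
        im=c["image"][max(v-70,0):v+70,max(u-70,0):u+70]; out.append(cv2.resize(im,(400,400),interpolation=cv2.INTER_CUBIC))
    save(tag,np.hstack(out))
E
python3 -c "
from h import *
look('e1')"
```

```text
8.3 [0.4496 0.0019 0.3547] [-0.13 -0.2  -2.15] [0.026 0.319 0.013]
scene red (np.int64(13), array([ 0.4869, -0.0011,  0.2745])) orange (np.int64(54), array([ 4.403e-01, -4.000e-04,  3.470e-01]))
side red (np.int64(0), '') orange (np.int64(0), '')
```

View pics/e1.png

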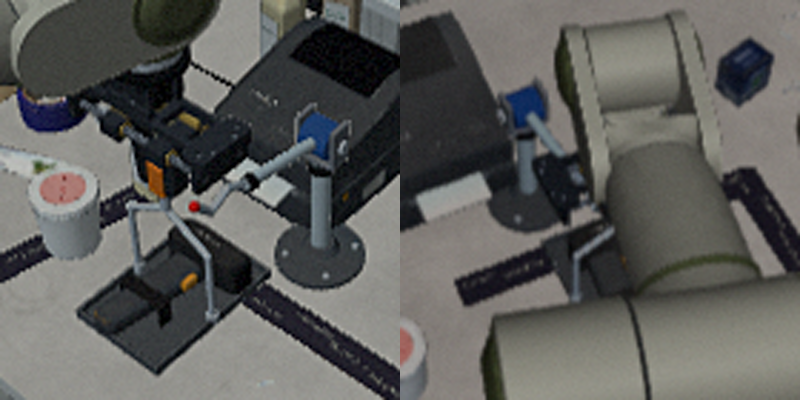

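The red tip is at crop (193, 206), just ahead of the bail plane, and the bail apex at (165, 205) clears it on line. I'm advancing over the dip now.

Request:
arm_command:
  increments:
    - {"x": 0.5,"y": 0,"z": 0,"wx": 0,"wy": 0,"wz": 0,"claw": 1.5}
    - {"x": 1.5,"y": 0,"z": 0,"wx": 0,"wy": 0,"wz": 0,"claw": 1.5}
    - {"x": 2.5,"y": 0,"z": 0,"wx": 0,"wy": 0,"wz": 0,"claw": 1.5}
    - {"x": 3.5,"y": 0,"z": 0,"wx": 0,"wy": 0,"wz": 0,"claw": 1.5}
    - {"x": 4.5,"y": 0,"z": 0,"wx": 0,"wy": 0,"wz": 0,"claw": 1.5}
    - {"x": 5.5,"y": 0,"z": 0,"wx": 0,"wy": 0,"wz": 0,"claw": 1.5}
    - {"x": 6.2,"y": 0,"z": 0,"wx": 0,"wy": 0,"wz": 0,"claw": 1.5}
    - {"x": 6.2,"y": 0,"z": 0.8,"wx": 0,"wy": 0,"wz": 0,"claw": 1.5}
    - {"x": 6.2,"y": 0,"z": 1.6,"wx": 0,"wy": 0,"wz": 0,"claw": 1.5}
    - {"x": 6.2,"y": 0,"z": 2.4,"wx": 0,"wy": 0,"wz": 0,"claw": 1.5}
    - {"x": 6.2,"y": 0,"z": 2.8,"wx": 0,"wy": 0,"wz": 0,"claw": 1.5}
    - {"x": 6.2,"y": 0,"z": 2.8,"wx": 0,"wy": 0,"wz": 0,"claw": 1.5}
    - {"x": 6.2,"y": 0,"z": 2.8,"wx": 0,"wy": 0,"wz": 0,"claw": 1.5}
    - {"x": 6.2,"y": 0,"z": 2.8,"wx": 0,"wy": 0,"wz": 0,"claw": 1.5}

```text
t: 9.8
ee_pos: [0.5119, 0.0019, 0.3271]
tcp_rot: [1.0, -0.0, 0.0, 0.0]
ft_force: [-0.3, -0.1, -3.1]
opening: 0.25
grip_force: 30.0
```

```bash
python3 -c "
from h import *
look('e2')"
```

```text
9.8 [0.5119 0.0019 0.3271] [-0.32 -0.12 -3.09] [0.027 0.143 0.011]
scene red (np.int64(13), array([ 0.487 , -0.001 ,  0.2743])) orange (np.int64(92), array([ 0.5073, -0.0088,  0.3481]))
side red (np.int64(0), '') orange (np.int64(0), '')
```

View pics/e2.png

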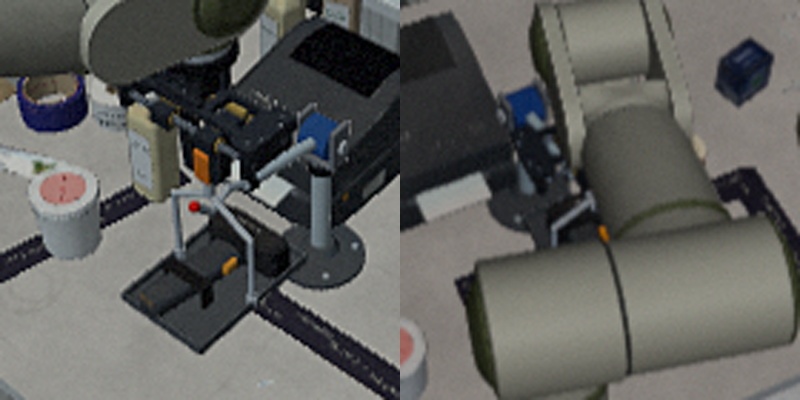

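The bail apex (crop 207, 190) is now inboard of the red tip (195, 207), over the dip. I'll average the force for a weight baseline, then descend.

```bash
cat >> h.py <<'E'
def force(n=12):
    F=[]
    for _ in range(n):
        eyes.read_camera("wrist"); s=readout.state(); F.append(np.r_[s["ft_force"],s["moment"]])
    F=np.array(F); print(s["t"],s["ee_pos"].round(4),"F",F.mean(0).round(3),"sd",F.std(0).round(2))
E
python3 -c "
from h import *
force(14)"
```

```text
10.6 [0.5118 0.0019 0.3268] F [-0.075 -0.242 -3.004 -0.017  0.176  0.005] sd [0.37 0.62 0.53 0.03 0.03 0.02]
```

Request:
arm_command:
  increments:
    - {"x": 0,"y": 0,"z": 0.3,"wx": 0,"wy": 0,"wz": 0,"claw": 1.5}
    - {"x": 0,"y": 0,"z": 0.6,"wx": 0,"wy": 0,"wz": 0,"claw": 1.5}
    - {"x": 0,"y": 0,"z": 0.9,"wx": 0,"wy": 0,"wz": 0,"claw": 1.5}
    - {"x": 0,"y": 0,"z": 1.1,"wx": 0,"wy": 0,"wz": 0,"claw": 1.5}
    - {"x": 0,"y": 0,"z": 1.3,"wx": 0,"wy": 0,"wz": 0,"claw": 1.5}
    - {"x": 0,"y": 0,"z": 1.5,"wx": 0,"wy": 0,"wz": 0,"claw": 1.5}
    - {"x": 0,"y": 0,"z": 1.7,"wx": 0,"wy": 0,"wz": 0,"claw": 1.5}
    - {"x": -0.1,"y": 0,"z": 1.9,"wx": 0,"wy": 0,"wz": 0,"claw": 1.5}
    - {"x": -0.1,"y": 0,"z": 2.1,"wx": 0,"wy": 0,"wz": 0,"claw": 1.5}
    - {"x": -0.1,"y": 0,"z": 2.1,"wx": 0,"wy": 0,"wz": 0,"claw": 1.5}
    - {"x": -0.1,"y": 0,"z": 2.1,"wx": 0,"wy": 0,"wz": 0,"claw": 1.5}

```text
t: 11.7
ee_pos: [0.511, 0.0019, 0.3058]
tcp_rot: [1.0, -0.0, 0.0, 0.0]
ft_force: [3.3, -0.5, -2.0]
opening: 0.247
grip_force: 30.0
```

```bash
python3 -c "
from h import *
look('e3');force(8)"
```

```text
11.7 [0.511  0.0019 0.3058] [ 3.31 -0.48 -1.97] [ 0.018 -0.347 -0.034]
scene red (np.int64(12), array([ 0.4844, -0.0026,  0.2662])) orange (np.int64(88), array([ 0.5067, -0.0121,  0.3262]))
side red (np.int64(0), '') orange (np.int64(0), '')
12.2 [0.5109 0.0019 0.3058] F [ 2.753 -0.342 -1.103 -0.06  -0.44  -0.019] sd [0.35 0.29 0.29 0.03 0.03 0.02]
```

Request:
arm_command:
  increments:
    - {"x": 0.1,"y": 0,"z": 0,"wx": 0,"wy": 0,"wz": 0,"claw": 1.5}
    - {"x": 0.2,"y": 0,"z": 0,"wx": 0,"wy": 0,"wz": 0,"claw": 1.5}
    - {"x": 0.3,"y": 0,"z": 0,"wx": 0,"wy": 0,"wz": 0,"claw": 1.5}
    - {"x": 0.3,"y": 0,"z": 0,"wx": 0,"wy": 0,"wz": 0,"claw": 1.5}
    - {"x": 0.3,"y": 0,"z": 0,"wx": 0,"wy": 0,"wz": 0,"claw": 1.5}

```text
t: 12.7
ee_pos: [0.5133, 0.0021, 0.3056]
tcp_rot: [1.0, -0.0, -0.001, -0.0]
ft_force: [-4.6, 0.8, 1.0]
opening: 0.248
grip_force: 30.0
```

```bash
python3 -c "
from h import *
look('e4');force(8)"
```

```text
12.7 [0.5133 0.0021 0.3056] [-4.61  0.79  1.02] [ 0.079  1.03  -0.003]
scene red (np.int64(12), array([ 0.4843, -0.0027,  0.2663])) orange (np.int64(87), array([ 0.5091, -0.0104,  0.3244]))
side red (np.int64(0), '') orange (np.int64(2), array([0.4865, 0.0445, 0.3615]))
13.2 [0.5136 0.0019 0.3057] F [-4.66   0.453  0.205  0.077  1.182  0.025] sd [0.61 0.57 0.34 0.03 0.04 0.03]
```

Request:
arm_command:
  increments:
    - {"x": -0.1,"y": 0,"z": 0,"wx": 0,"wy": 0,"wz": 0,"claw": 1.5}
    - {"x": -0.17,"y": 0,"z": 0.1,"wx": 0,"wy": 0,"wz": 0,"claw": 1.5}
    - {"x": -0.2,"y": 0,"z": 0.3,"wx": 0,"wy": 0,"wz": 0,"claw": 1.5}
    - {"x": -0.23,"y": 0,"z": 0.5,"wx": 0,"wy": 0,"wz": 0,"claw": 1.5}
    - {"x": -0.26,"y": 0,"z": 0.7,"wx": 0,"wy": 0,"wz": 0,"claw": 1.5}
    - {"x": -0.29,"y": 0,"z": 0.9,"wx": 0,"wy": 0,"wz": 0,"claw": 1.5}
    - {"x": -0.31,"y": 0,"z": 1.0,"wx": 0,"wy": 0,"wz": 0,"claw": 1.5}
    - {"x": -0.31,"y": 0,"z": 1.0,"wx": 0,"wy": 0,"wz": 0,"claw": 1.5}
    - {"x": -0.31,"y": 0,"z": 1.0,"wx": 0,"wy": 0,"wz": 0,"claw": 1.5}

```text
t: 14.1
ee_pos: [0.5108, 0.0019, 0.2958]
tcp_rot: [1.0, -0.0, 0.0, 0.0]
ft_force: [-0.3, 1.4, 0.3]
opening: 0.249
grip_force: 30.0
```

```bash
python3 -c "
from h import *
look('e5');force(10)"
```

```text
14.1 [0.5108 0.0019 0.2958] [-0.3   1.43  0.32] [ 0.02   0.13  -0.028]
scene red (np.int64(11), array([ 0.4826, -0.0027,  0.2551])) orange (np.int64(88), array([ 0.5069, -0.0108,  0.3162]))
side red (np.int64(0), '') orange (np.int64(1), array([0.4802, 0.0439, 0.3499]))
14.7 [0.5108 0.0019 0.2958] F [ 0.269  0.054 -0.339 -0.022  0.036  0.004] sd [0.41 0.49 0.37 0.03 0.03 0.02]
```

Request:
arm_command:
  increments:
    - {"x": 0,"y": 0,"z": 0.1,"wx": 0,"wy": 0,"wz": 0,"claw": 1.5}
    - {"x": -0.01,"y": 0,"z": 0.2,"wx": 0,"wy": 0,"wz": 0,"claw": 1.5}
    - {"x": -0.02,"y": 0,"z": 0.3,"wx": 0,"wy": 0,"wz": 0,"claw": 1.5}
    - {"x": -0.03,"y": 0,"z": 0.4,"wx": 0,"wy": 0,"wz": 0,"claw": 1.5}
    - {"x": -0.04,"y": 0,"z": 0.5,"wx": 0,"wy": 0,"wz": 0,"claw": 1.5}
    - {"x": -0.04,"y": 0,"z": 0.5,"wx": 0,"wy": 0,"wz": 0,"claw": 1.5}
    - {"x": -0.04,"y": 0,"z": 0.5,"wx": 0,"wy": 0,"wz": 0,"claw": 1.5}

```text
t: 15.4
ee_pos: [0.5103, 0.002, 0.2907]
tcp_rot: [1.0, -0.0, -0.0, -0.0]
ft_force: [-0.2, -1.0, 0.4]
opening: 0.246
grip_force: 30.0
```

```bash
python3 -c "
from h import *
look('e6');force(24)"
```

```text
15.4 [0.5103 0.002  0.2907] [-0.21 -0.98  0.39] [-0.023  0.186  0.015]
scene red (np.int64(10), array([ 0.4813, -0.0026,  0.2491])) orange (np.int64(83), array([ 0.5058, -0.0094,  0.3107]))
side red (np.int64(0), '') orange (np.int64(2), array([0.4808, 0.0436, 0.3461]))
16.7 [0.5103 0.002  0.2907] F [-0.538 -0.255  0.241 -0.059  0.234 -0.   ] sd [0.48 0.43 0.4  0.02 0.03 0.04]
```

Request:
arm_command:
  increments:
    - {"x": -0.01,"y": 0,"z": -0.05,"wx": 0,"wy": 0,"wz": 0,"claw": 1.5}
    - {"x": -0.02,"y": 0,"z": -0.1,"wx": 0,"wy": 0,"wz": 0,"claw": 1.5}
    - {"x": -0.02,"y": 0,"z": -0.1,"wx": 0,"wy": 0,"wz": 0,"claw": 1.5}
    - {"x": -0.02,"y": 0,"z": -0.1,"wx": 0,"wy": 0,"wz": 0,"claw": 1.5}

```text
t: 17.1
ee_pos: [0.5102, 0.002, 0.2918]
tcp_rot: [1.0, -0.0, 0.0, 0.0]
ft_force: [0.6, -0.4, 0.3]
opening: 0.246
grip_force: 30.0
```

```bash
python3 -c "
from h import *
look('e7');force(24)"
```

```text
17.1 [0.5102 0.002  0.2918] [ 0.57 -0.44  0.27] [-0.066  0.066 -0.042]
scene red (np.int64(11), array([ 0.4821, -0.0027,  0.2512])) orange (np.int64(78), array([ 0.5068, -0.0106,  0.3128]))
side red (np.int64(0), '') orange (np.int64(1), array([0.48  , 0.044 , 0.3503]))
18.4 [0.5101 0.0019 0.2917] F [ 0.823 -0.185  0.256 -0.03  -0.02  -0.006] sd [0.56 0.46 0.46 0.03 0.04 0.03]
```

Request:
arm_command:
  increments:
    - {"x": 0.03,"y": 0,"z": -0.1,"wx": 0,"wy": 0,"wz": 0,"claw": 1.5}
    - {"x": 0.03,"y": 0,"z": -0.2,"wx": 0,"wy": 0,"wz": 0,"claw": 1.5}
    - {"x": 0.03,"y": 0,"z": -0.2,"wx": 0,"wy": 0,"wz": 0,"claw": 1.5}
    - {"x": 0.03,"y": 0,"z": -0.2,"wx": 0,"wy": 0,"wz": 0,"claw": 1.5}

```text
t: 18.8
ee_pos: [0.5104, 0.002, 0.2938]
tcp_rot: [1.0, -0.0, -0.0, 0.0]
ft_force: [0.7, -0.5, 0.4]
opening: 0.247
grip_force: 30.0
```

```bash
python3 -c "
from h import *
look('e8');force(30)"
```

```text
18.8 [0.5104 0.002  0.2938] [ 0.73 -0.45  0.37] [-0.076  0.106 -0.019]
scene red (np.int64(12), array([ 0.4823, -0.0034,  0.2534])) orange (np.int64(90), array([ 0.5072, -0.011 ,  0.3157]))
side red (np.int64(0), '') orange (np.int64(1), array([0.4784, 0.0447, 0.3529]))
20.4 [0.5104 0.002  0.2938] F [ 0.254 -0.275  0.04  -0.027  0.112 -0.001] sd [0.58 0.63 0.41 0.03 0.03 0.03]
```

Request:
arm_command:
  increments:
    - {"x": 0.01,"y": 0,"z": 0,"wx": 0,"wy": 0,"wz": 0,"claw": 2.2}
    - {"x": 0.01,"y": 0,"z": 0,"wx": 0,"wy": 0,"wz": 0,"claw": 2.3}
    - {"x": 0.01,"y": 0,"z": 0,"wx": 0,"wy": 0,"wz": 0,"claw": 2.5}
    - {"x": 0.01,"y": 0,"z": 0,"wx": 0,"wy": 0,"wz": 0,"claw": 3}
    - {"x": 0.01,"y": 0,"z": 0,"wx": 0,"wy": 0,"wz": 0,"claw": 4}
    - {"x": 0.01,"y": 0,"z": 0,"wx": 0,"wy": 0,"wz": 0,"claw": 5}
    - {"x": 0.01,"y": 0,"z": 0,"wx": 0,"wy": 0,"wz": 0,"claw": 6}
    - {"x": 0.01,"y": 0,"z": 0,"wx": 0,"wy": 0,"wz": 0,"claw": 6}
  grip_force: 5

```text
t: 21.2
ee_pos: [0.5105, 0.0019, 0.2937]
tcp_rot: [1.0, -0.0, -0.0, 0.0]
ft_force: [-0.5, 0.2, -0.8]
opening: 0.674
grip_force: 0.0
```

```bash
python3 -c "
from h import *
look('f1');force(4)"
```

```text
21.2 [0.5105 0.0019 0.2937] [-0.49  0.25 -0.8 ] [0.021 0.135 0.03 ]
scene red (np.int64(11), array([ 0.4819, -0.0034,  0.2561])) orange (np.int64(116), array([ 0.51  , -0.01  ,  0.3097]))
side red (np.int64(0), '') orange (np.int64(1), array([0.4838, 0.0631, 0.3514]))
21.5 [0.5105 0.0019 0.2938] F [-0.136  0.056 -0.152  0.004  0.142 -0.015] sd [0.34 0.4  0.53 0.03 0.03 0.02]
```

View pics/f1.png

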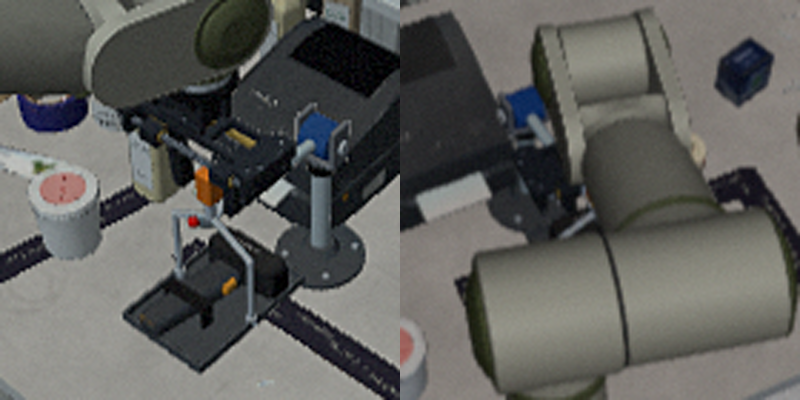

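The cradle hangs on the hook: knob at crop (207, 185) between the open fingers, red tip at (193, 222), tray level. The arm rose only about 2 mm on release. Now I withdraw straight up.

Request:
arm_command:
  increments:
    - {"x": 0,"y": 0,"z": 0,"wx": 0,"wy": 0,"wz": 0,"claw": 8}
    - {"x": 0,"y": 0,"z": 0,"wx": 0,"wy": 0,"wz": 0,"claw": 8}
    - {"x": 0,"y": 0,"z": -0.5,"wx": 0,"wy": 0,"wz": 0,"claw": 8}
    - {"x": 0,"y": 0,"z": -1.2,"wx": 0,"wy": 0,"wz": 0,"claw": 8}
    - {"x": 0,"y": 0,"z": -2,"wx": 0,"wy": 0,"wz": 0,"claw": 8}
    - {"x": 0,"y": 0,"z": -3,"wx": 0,"wy": 0,"wz": 0,"claw": 8}
    - {"x": 0,"y": 0,"z": -4.5,"wx": 0,"wy": 0,"wz": 0,"claw": 8}
    - {"x": 0,"y": 0,"z": -6,"wx": 0,"wy": 0,"wz": 0,"claw": 8}
    - {"x": 0,"y": 0,"z": -8,"wx": 0,"wy": 0,"wz": 0,"claw": 8}
    - {"x": 0,"y": 0,"z": -10,"wx": 0,"wy": 0,"wz": 0,"claw": 8}
    - {"x": 0,"y": 0,"z": -11,"wx": 0,"wy": 0,"wz": 0,"claw": 8}
    - {"x": 0,"y": 0,"z": -11.5,"wx": 0,"wy": 0,"wz": 0,"claw": 8}
    - {"x": 0,"y": 0,"z": -11.5,"wx": 0,"wy": 0,"wz": 0,"claw": 8}
    - {"x": 0,"y": 0,"z": -11.5,"wx": 0,"wy": 0,"wz": 0,"claw": 8}
    - {"x": 0,"y": 0,"z": -11.5,"wx": 0,"wy": 0,"wz": 0,"claw": 8}
    - {"x": 0,"y": 0,"z": -11.5,"wx": 0,"wy": 0,"wz": 0,"claw": 8}
    - {"x": 0,"y": 0,"z": -11.5,"wx": 0,"wy": 0,"wz": 0,"claw": 8}
    - {"x": 0,"y": 0,"z": -11.5,"wx": 0,"wy": 0,"wz": 0,"claw": 8}

```text
t: 23.3
ee_pos: [0.5105, 0.0019, 0.4086]
tcp_rot: [1.0, -0.0, -0.0, -0.0]
ft_force: [0.1, -0.0, -0.6]
opening: 0.912
grip_force: 0.0
```

```bash
python3 - <<'E'
from h import *
for i in range(6):
    c=eyes.read_camera("scene");hsv=cv2.cvtColor(c["image"],cv2.COLOR_RGB2HSV);m=c["range_z"]>0;P=np.zeros((420,560,3));P[m]=pts(c,m);H=hsv[...,0]
    b=m&(hsv[...,1]>110)&(hsv[...,2]>60)&(abs(P[...,1])<.1)
    r=b&((H<6)|(H>172))&(P[...,2]>.2)&(P[...,2]<.3)&(P[...,0]>.42)&(P[...,0]<.6);o=b&(H>6)&(H<25)&(P[...,2]>.25)&(P[...,2]<.33)&(P[...,0]>.4)&(P[...,0]<.6)
    t=eyes.trace(c,"cradle"); q=""
    if t:
        p=pts(c,t[0]["mask"]);p=p[(p[:,2]<.112)&(p[:,2]>.07)];q=np.linalg.lstsq(np.c_[p[:,:2],np.ones(len(p))],p[:,2],rcond=None)[0].round(3)
    print(readout.state()["t"],P[r].mean(0).round(4),P[o].mean(0).round(4),q)
look("f2")
E
```

```text
23.4 [ 0.4825 -0.0028  0.2552] [ 0.5096 -0.0035  0.291 ] [-0.027 -0.003  0.119]
23.5 [ 0.4824 -0.0029  0.2554] [ 0.5094 -0.0038  0.2912] [-0.022  0.002  0.117]
23.6 [ 0.4823 -0.003   0.2556] [ 0.5097 -0.0036  0.2907] [-0.025  0.004  0.119]
23.7 [ 0.4826 -0.0027  0.2551] [ 0.5097 -0.0036  0.2911] [-0.024 -0.005  0.118]
23.8 [ 0.4828 -0.0024  0.2548] [ 0.5097 -0.0034  0.2912] [-0.022  0.005  0.117]
23.9 [ 0.4829 -0.0023  0.2547] [ 0.5095 -0.0036  0.2912] [-0.026  0.001  0.119]
23.9 [0.5105 0.0019 0.4088] [-0.02  0.89 -0.57] [-0.014  0.204  0.01 ]
scene red (np.int64(11), array([ 0.4819, -0.0034,  0.2561])) orange (np.int64(111), array([ 0.51  , -0.0033,  0.2908]))
side red (np.int64(9), array([ 4.885e-01, -1.000e-04,  2.426e-01])) orange (np.int64(47), array([0.5075, 0.0087, 0.2909]))
```

View pics/f2.png

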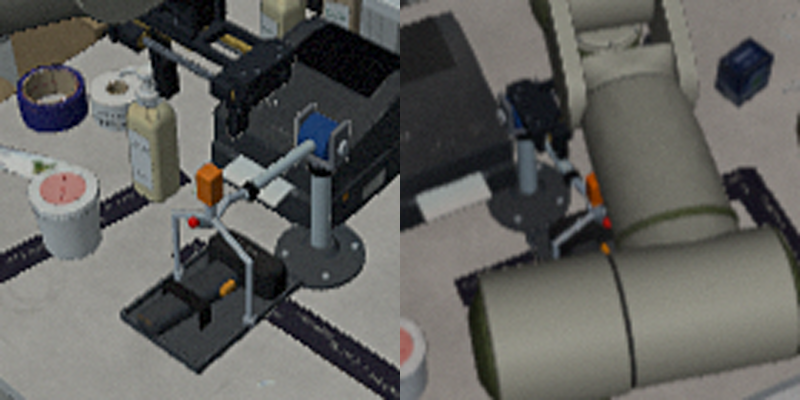

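The cradle hangs from the hook, still and level (tilt about 1.4°). The knob is free at crop (208, 187), and the red tip stands outside the bail at (193, 222). The gripper is clear and the bystanders are where they were.

```bash
python3 -c "
from station import finish_job
print(finish_job())"
```

```text
the job is handed in; nothing more can be done
None
```

The scanner cradle hangs still and close to level (about 1.4° tilt) in the dip of the balancer hook. On release the arm rose only about 2 mm. The gripper is clear, the other things on the table look undisturbed, and the job was handed in at about 24 s.

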